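Restock the tea tins on the sushi counter rack, older tin first

TASK

Restock the wooden counter rack, older stock first: bring the round steel tin that stands at the back of its lane forward, in the same lane, to the front lip (the end nearest the robot), then stand the other round steel tin, now on the counter, behind it in that lane. Both tins end upright on the lane's floor; set them down rather than drop them, and leave the square wooden box, the slim shaker and the bowl where they are.

Things in the scene. Friction and masses are not known exactly. Their poses are not given: they have to be found in the camera images.
- old_tin_center (a point): Centre, half-way up, of the older tin: plain upright round steel tin with a flat lid, 56 mm in diameter, 90 mm high, 0.2 to 0.4 kg, z axis up. It stands on the floor of one of the two rack lanes (either one), in its back half; the other lane holds a square dark wooden box (64 mm wide, 65 mm high), which stays.
- new_tin_center (a point): Centre, half-way up, of the new tin: same shape, size and weight as the older one, standing upright on the counter to the left (+y) of the rack. Near it, in any order, at least 100 mm away centre to centre, stand a slim tapered steel shaker (42 mm across, 122 mm high) and a white bowl (92 mm across, 42 mm high), which stay.
- rack: Low open wooden rack, fixed, 220 (x) by 234 mm (y). Origin: centre of its underside, on the counter; -x end = front, towards the robot, +x = back, z up. Two lanes along x, centre lines at y = +55 and -55 mm; lane floor 18 mm above the counter, 84 mm wide, 200 mm long (x -100 to +100). Rails and end lips rise 12 mm above the floor. A tin touching the front lip has its centre at x = -72 mm.
Not all that is in view belongs to the job. Leave any pink look-alike of the part that bears new_tin_center alone.

How it is judged:
By the outcome, as a careful person would: the job done as asked, in the order asked, and still so for the second after the job is handed in, with the robot touching nothing.
It also fails if it takes over 56 s, if anything falls off the work surface, if the arm or the gripper's body presses on something with over 40 N, if the wrist force passes 120 N, or if a joint passes its speed limit or range.

ROBOT

A 6-joint arm with a two-finger parallel gripper is mounted at the origin on the work surface. World frame = base frame: x ahead of the robot, y to its left, z up, the work surface at z = 0. Lengths are in m, angles in rad, forces in N, time in s.
With the tool pointing down it reaches from about 0.225 to 0.725 m from the base axis. Payload 3.1 kg.
Tool frame: the origin (TCP) lies at the very end of the fingers, on their centre line; the grasp point (between the pads) lies 19 mm behind it; z points along the fingers, y is the direction in which the jaws open and shut (so a half turn about z gives the same grasp; the last joint's range is limited). The gripper opens to 85 mm and grips with 20 to 120 N. Pads are 22 mm wide; open, the fingers measure 114 mm over their backs; the gripper's body (76 mm by 85 mm) begins 54 mm behind the grasp point. The pads swing forward as they close: fully open they stand 13 mm farther back than shut.
Start: joints at [-1.231, 0.048, 0.099, 1.622, 0, 1.443], TCP at [0.237, -0.469, 0.231] pointing down, gripper open.
Joint ranges: [-2.91, 2.91], [-0.99, 1.94], [-1.21, 1.42], [-2.12, 2.29], [-1.49, 1.47], [-3.14, 3.14]. Speed limits (rad/s): [2.79, 2.79, 3.14, 3.14, 3.14, 3.14].

INTERFACE

Orientations are given as a unit quaternion [w, x, y, z].
In Python, from workcell import * gives the robot as it stands. Calls block until the motion is done:
- goto(position, orientation): joint-space move of the TCP to a pose.
- servo_line(position, attitude=None, vel=0.15, threshold=None): straight line of the TCP; attitude=None keeps the orientation; vel is the mean speed in m/s. With threshold (N) it stops when the force on the tool has changed by that much, and returns True; else False.
- set_joints(angles): joint-space move.
- command_gripper(opening, force=None): finger opening in m; force is the grip in N (None keeps the last); returns when the fingers have stopped.
- hold(seconds).
- ik(position, orientation): joint angles nearest the present ones, or None.
- state(): the state.
- read_camera(name): name is "side" or "top"; returns a dict with "img" (420x560x3 uint8, red, green, blue), "depth" (420x560 float32, m along the optical axis (not along the pixel's ray), 0 where there is no reading), "intrinsics" (3x3 intrinsics, pixels), "D" ([k1, k2, p1, p2, k3] as OpenCV has them; the pictures are not rectified), "position" and "rotation" of the camera in the world. Camera axes: x right, y down, z forward; pixel columns grow to the right and rows downward; lengths in m; the calibration is good to about 2 mm. A picture is of the moment at which its call begins.
A pose or a line that the arm cannot do raises IKError and nothing moves.
- job_done(): hands the job in, once; it reports no verdict.
The state is a dict: "time": time; "q": joint angles; "qd": joint speeds; "tau": joint torques, N m; "tool_pos": TCP position; "orientation": TCP orientation; "wrist_force": force on the tool from outside, world axes, zero at the start; "wrist_torque": the same for the moment, N m; "opening": finger opening in m.
Only numpy, scipy, OpenCV 4.12 (cv2) and the standard library are available. Lean on these libraries where they do the work, as an engineer would, in place of code of your own. Each camera call takes 0.05 s, during which the arm holds its last target.

## Working session

There is one attempt and no reset: what is moved stays moved. The work goes in short steps, each a Python script; the robot and the scene stay as the last script left them, time stands still between calls to the robot, and variables do not carry over. Pictures are saved under pics/ and viewed, and the job is handed in when it is done.

```bash
ls; mkdir -p pics; cat > h.py <<'E'
from workcell import *
import numpy as np, cv2
def cam(n):
    c=read_camera(n); c['K']=np.array(c['intrinsics']);c['Dd']=np.array(c['D'],float);c['R']=np.array(c['rotation']);c['p']=np.array(c['position']);return c
def ray(c,uv):
    q=cv2.undistortPoints(np.array(uv,float).reshape(-1,1,2),c['K'],c['Dd']).reshape(-1,2)
    return np.c_[q,np.ones(len(q))]@c['R'].T
def onz(c,uv,z):
    d=ray(c,uv); return c['p']+d*((z-c['p'][2])/d[:,2])[:,None]
def cloud(c):
    h,w=c['depth'].shape; v,u=np.mgrid[:h,:w]
    d=ray(c,np.stack([u,v],-1).reshape(-1,2))
    return (c['p']+d*c['depth'].reshape(-1,1)).reshape(h,w,3)
def save(n,im): cv2.imwrite('pics/'+n,cv2.cvtColor(im,cv2.COLOR_RGB2BGR))
E
python3 - <<'E'
from h import *
import pickle
print(state())
d={}
for n in('top','side'):
    c=cam(n);save(n+'0.png',c['img']);d[n]=c;print(n,c['p'],c['R'],c['K'],c['Dd'])
pickle.dump(d,open('c0.pkl','wb'))
E
```

```text
pics
{'time': 0.0, 'q': array([-1.23077241e+00,  4.87561290e-02,  9.75772997e-02,  1.62198751e+00,
       -1.98044894e-05,  1.44300497e+00]), 'qd': array([-0.00072252,  0.00173005, -0.00139993, -0.00053856,  0.00022164,
        0.00051558]), 'tau': array([-1.45916956e-04, -3.38780701e+01,  3.20016217e+01,  2.03518581e-02,
       -6.54554879e-05, -2.64912742e-06]), 'tool_pos': array([ 0.23652324, -0.46801569,  0.23010406]), 'orientation': array([-1.17729236e-03,  9.72767424e-01,  2.31780358e-01, -1.35359194e-04]), 'wrist_force': array([-0.35300097,  0.0412366 ,  0.05051898]), 'wrist_torque': array([-0.04425237, -0.00981721, -0.05412309]), 'opening': 0.08526951939256741}
top [0.394251   0.15114059 0.84632016] [ 0.04483697 -0.69597301  0.71479281 -0.05179242] [[426.10817968   0.         283.66287029]
 [  0.         426.10817968 210.75600685]
 [  0.           0.           1.        ]] [0.01925038 0.         0.         0.         0.        ]
side [ 0.41983551 -0.63671734  0.80471762] [-0.39231052  0.91907373 -0.02899971  0.02355729] [[458.93520395   0.         272.88722436]
 [  0.         458.93520395 209.07411365]
 [  0.           0.           1.        ]] [0.01901787 0.         0.         0.         0.        ]
```

```bash
sed -i "s/c\['R'\]=np.array(c\['rotation'\])/c['R']=Rotation.from_quat(np.array(c['rotation'])[[1,2,3,0]]).as_matrix()/; 2a from scipy.spatial.transform import Rotation" h.py
python3 - <<'E'
from h import *
import pickle
d=pickle.load(open('c0.pkl','rb'))
for n,c in d.items():
    c['R']=Rotation.from_quat(np.array(c['rotation'])[[1,2,3,0]]).as_matrix()
    print(n,c['R'])
    P=cloud(c); print(P[200:210,280])
pickle.dump(d,open('c0.pkl','wb'))
E
```

```text
top [[-0.02722243 -0.99030857  0.13619055]
 [-0.99959744  0.02587823 -0.01163106]
 [ 0.00799397 -0.13645235 -0.99061438]]
[[ 5.32432744e-01  1.47980347e-01  1.21624250e-03]
 [ 5.30083194e-01  1.48040569e-01  3.17762955e-03]
 [ 5.28422991e-01  1.48085055e-01  8.62909190e-04]
 [ 5.26253584e-01  1.48141142e-01  1.74331833e-03]
 [ 5.24410701e-01  1.48189807e-01  5.37927549e-04]
 [ 5.22399075e-01  1.48242302e-01  4.16830400e-04]
 [ 5.20582094e-01  1.48290402e-01 -1.00491193e-03]
 [ 5.18742149e-01  1.48339036e-01 -2.30767368e-03]
 [ 5.16669995e-01  1.48392899e-01 -2.03541763e-03]
 [ 5.14238238e-01  1.48454800e-01  7.89329980e-04]]
side [[ 0.99720814 -0.03482219  0.06605556]
 [-0.07178929 -0.69050294  0.71975828]
 [ 0.020548   -0.7224909  -0.69107501]]
[[ 5.12984994e-01  1.93136646e-01  3.81274297e-02]
 [ 5.12335771e-01  1.86419286e-01  4.09940725e-02]
 [ 5.12016474e-01  1.82645936e-01  4.11580239e-02]
 [ 5.12034115e-01  1.81868865e-01  3.85344967e-02]
 [ 5.11194338e-01  1.73485829e-01  4.30537496e-02]
 [ 5.11041297e-01  1.71201402e-01  4.18697828e-02]
 [ 5.15709205e-01  2.11574203e-01  2.36661457e-04]
 [ 5.16055111e-01  2.13653027e-01 -5.27066960e-03]
 [ 5.15527336e-01  2.08010494e-01 -3.42317207e-03]
 [ 5.14852618e-01  2.01081325e-01 -3.06920842e-04]]
```

View pics/top0.png

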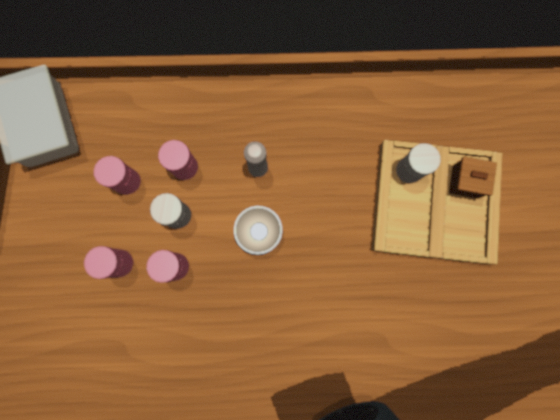

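View pics/side0.png

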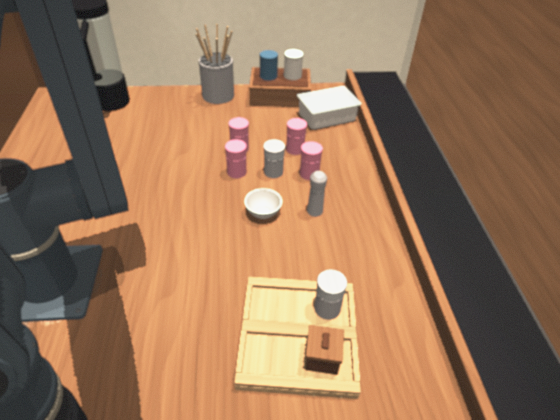

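The top view shows six round tins. Four are pink, at about (111,172), (175,157), (101,263) and (163,266), and are look-alikes to leave alone. Two are grey steel. The one at (168,210), on the counter left of the rack, fits new_tin. The one at (424,159), at the back of the +y lane, fits the old tin. The bowl is at (258,231), the shaker at (256,155), the wooden box at (476,176), and the rack spans about (378–502, 142–262). I'll confirm with crops and measure.

```bash
python3 - <<'E'
from h import *
import pickle
d=pickle.load(open('c0.pkl','rb'))
t=d['top'];s=d['side']
a=cv2.resize(t['img'][130:300,70:290],None,fx=3,fy=3)[:400]
b=cv2.resize(t['img'][130:275,365:515],None,fx=3,fy=3)
save('crop1.png',cv2.resize(t['img'][130:300,70:290],None,fx=3.4,fy=3.4,interpolation=cv2.INTER_CUBIC))
save('crop2.png',cv2.resize(t['img'][130:275,365:515],None,fx=4,fy=4,interpolation=cv2.INTER_CUBIC))
P=cloud(t)
hsv=cv2.cvtColor(t['img'],cv2.COLOR_RGB2HSV)
for nm,(u,v),z in (('new',(168,210),.09),('old',(424,159),.108),('shaker',(256,150),.122),('bowl',(258,231),.042),('p1',(111,172),.09),('p2',(175,157),.09),('p3',(101,263),.09),('p4',(163,266),.09),('box',(476,174),.083)):
    m=np.zeros(P.shape[:2],bool); m[v-30:v+30,u-30:u+30]=1
    m&=abs(P[...,2]-z)<.007
    mm=m.astype(np.uint8); n,l,st,ce=cv2.connectedComponentsWithStats(mm)
    i=1+np.argmax(st[1:,4]); q=P[l==i]
    k=cv2.findContours((l==i).astype(np.uint8),cv2.RETR_EXTERNAL,cv2.CHAIN_APPROX_NONE)[0][0]
    cc,r=cv2.minEnclosingCircle(onz(t,k.reshape(-1,2),z)[:,:2].astype(np.float32))
    g=onz(t,[ce[i]],z)[0]
    print(nm,ce[i].round(1),st[i,4],'z',np.median(q[:,2]).round(4),'ctr',g[:2].round(4),'circ',np.round(cc,4),round(r,4))
    if nm in('new','old'):
        # bright lid mask
        w=t['img'][v-30:v+30,u-30:u+30]; h=hsv[v-30:v+30,u-30:u+30]
        lm=((h[...,1]<70)&(h[...,2]>120)).astype(np.uint8)
        n,l2,st2,c2=cv2.connectedComponentsWithStats(lm);j=1+np.argmax(st2[1:,4])
        k=max(cv2.findContours((l2==j).astype(np.uint8),cv2.RETR_EXTERNAL,cv2.CHAIN_APPROX_NONE)[0],key=len).reshape(-1,2)+[u-30,v-30]
        W=onz(t,k,z)[:,:2].astype(np.float32)
        print('  lid',c2[j]+[u-30,v-30],st2[j],onz(t,[c2[j]+[u-30,v-30]],z)[0],cv2.fitEllipse(W))
# rack
m=(hsv[...,0]>17)&(hsv[...,0]<32)&(hsv[...,1]>90)&(hsv[...,2]>100)
m[:, :360]=0
m=cv2.morphologyEx(m.astype(np.uint8),cv2.MORPH_OPEN,np.ones((3,3)))
n,l,st,ce=cv2.connectedComponentsWithStats(m)
ps=np.argwhere(np.isin(l,[i for i in range(1,n) if st[i,4]>100]))[:,::-1]
hull=cv2.convexHull(ps.astype(np.int32)).reshape(-1,2)
W=onz(t,hull,.03)[:,:2].astype(np.float32)
print('rack',cv2.minAreaRect(W)); print(np.c_[hull,W.round(3)])
# rack by depth: rail tops z ~.03
m=(P[...,2]>.022)&(P[...,2]<.04); m[:,:370]=0;m[:130]=0;m[270:]=0
cv2.imwrite('pics/rackm.png',m*255)
E
```

```text
new [166.  208.4] 762 z 0.0906 ctr [0.508  0.3523] circ [0.508 0.352] 0.0285
  lid [165.78644501 208.66368286] [ 12  13  32  32 782] [0.50750292 0.3526626  0.09      ] ((0.5076344609260559, 0.3526354730129242), (0.05483097955584526, 0.05506022274494171), 151.2239532470703)
old [423.8 158.5] 789 z 0.1082 ctr [ 0.5831 -0.1093] circ [ 0.5837 -0.109 ] 0.0295
  lid [424.0655308  158.45478375] [ 15  15  31  31 763] [ 0.58315432 -0.10988768  0.108     ] ((0.5832562446594238, -0.10989473760128021), (0.05431646108627319, 0.05480849742889404), 31.24749183654785)
shaker [254.1 151.2] 306 z 0.1208 ctr [0.6003 0.1914] circ [0.5998 0.1914] 0.0184
bowl [256.9 228.5] 468 z 0.0415 ctr [0.4722 0.1934] circ [0.4709 0.1922] 0.0456
p1 [109.7 171. ] 787 z 0.0906 ctr [0.5788 0.4538] circ [0.5788 0.4537] 0.0295
p2 [173.8 155. ] 737 z 0.0905 ctr [0.6057 0.3391] circ [0.6058 0.3388] 0.0291
p3 [100.6 261.9] 883 z 0.0908 ctr [0.4162 0.465 ] circ [0.4161 0.4644] 0.0298
p4 [162.8 265.5] 812 z 0.0906 ctr [0.407  0.3568] circ [0.4068 0.3564] 0.0286
box [479.1 174.8] 144 z 0.0822 ctr [ 0.5563 -0.2169] circ [ 0.5536 
[... 752 characters left out ...]
45000000e+02  4.35999990e-01 -2.99999993e-02]
 [ 3.78000000e+02  1.97000000e+02  5.28999984e-01 -4.30000015e-02]
 [ 3.82000000e+02  1.51000000e+02  6.20000005e-01 -5.60000017e-02]
 [ 3.83000000e+02  1.42000000e+02  6.38999999e-01 -5.90000004e-02]
 [ 3.84000000e+02  1.41000000e+02  6.40999973e-01 -6.10000007e-02]
 [ 3.98000000e+02  1.41000000e+02  6.39999986e-01 -8.79999995e-02]
 [ 4.90000000e+02  1.51000000e+02  6.15000010e-01 -2.68000007e-01]
 [ 4.95000000e+02  1.52000000e+02  6.11999989e-01 -2.77999997e-01]
 [ 5.00000000e+02  1.54000000e+02  6.07999980e-01 -2.87000000e-01]][ WARN:0@0.278] global loadsave.cpp:1063 imwrite_ Unsupported depth image for selected encoder is fallbacked to CV_8U.
```

View pics/crop1.png

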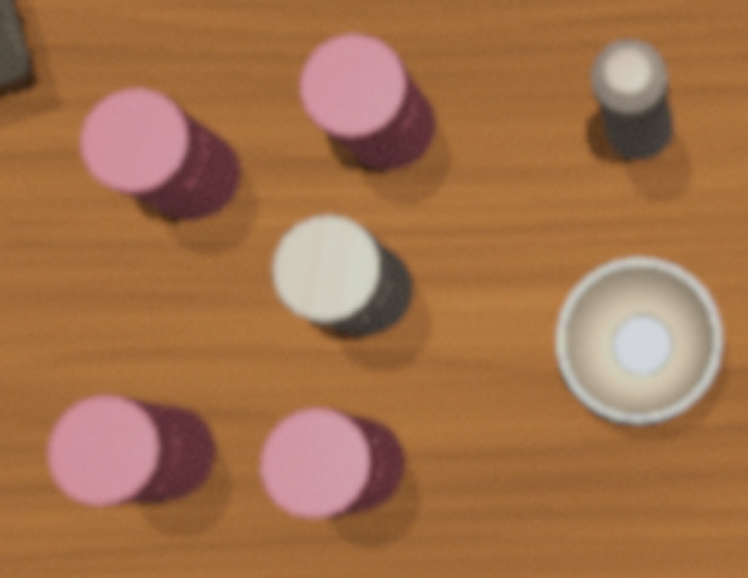

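View pics/crop2.png

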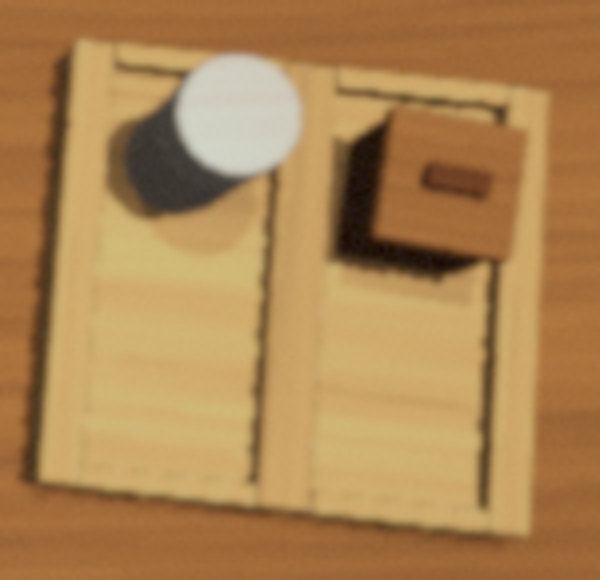

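The enlarged crops confirm it: the grey tin at (168,210) is the only steel one among the pink four. The old tin stands in the +y lane, with its back half clear of the box. The rack fit gives 234×221 mm at yaw −8°, which matches the stated size. Next I'll check the poses.

```bash
cat >> h.py <<'E'
RC=np.array([.5183,-.1594]); yaw=np.deg2rad(-8.0)
ex=np.array([np.cos(yaw),np.sin(yaw)]); ey=np.array([-ex[1],ex[0]])
def rk(x,y): return RC+x*ex+y*ey
def tor(p): d=np.array(p)[:2]-RC; return np.array([d@ex,d@ey])
def ori(s=1):
    y=np.r_[ey,0]*s; z=np.array([0,0,-1.]); x=np.cross(y,z)
    q=Rotation.from_matrix(np.c_[x,y,z]).as_quat(); return q[[3,0,1,2]]
OLD=np.array([.5832,-.1096]); NEW=np.array([.5077,.3525])
G=.045
E
python3 - <<'E'
from h import *
print(tor(OLD),ori(1),ori(-1))
for s in(1,-1):
  for p in ([*OLD,.2],[*OLD,.063],[*rk(-.076,.057),.063],[*rk(-.07,.057),.25],[*NEW,.25],[*NEW,.045],[*rk(-.008,.055),.28],[*rk(-.008,.055),.063]):
    q=ik(p,ori(s)); print(s,np.round(p,3),None if q is None else np.round(q,2))
E
```

```text
[0.05733758 0.05834768] [0.         0.06975647 0.99756405 0.        ] [-0.          0.99756405 -0.06975647  0.        ]
1 [ 0.583 -0.11   0.2  ] [-0.3   0.22  0.23  1.58  0.   -0.16]
1 [ 0.583 -0.11   0.063] [-0.3   0.25 -0.01  1.31  0.   -0.16]
1 [ 0.451 -0.092  0.063] [-0.35 -0.09 -0.37  1.29  0.   -0.21]
1 [ 0.457 -0.093  0.25 ] [-0.35 -0.1  -0.01  1.66  0.   -0.21]
1 [0.508 0.352 0.25 ] [0.5  0.31 0.43 1.69 0.   0.64]
1 [0.508 0.352 0.045] [0.5  0.33 0.04 1.29 0.   0.64]
1 [ 0.518 -0.104  0.28 ] [-0.32  0.08  0.23  1.72  0.   -0.19]
1 [ 0.518 -0.104  0.063] [-0.32  0.09 -0.2   1.29  0.   -0.19]
-1 [ 0.583 -0.11   0.2  ] [-0.3   0.22  0.23  1.58  0.    2.98]
-1 [ 0.583 -0.11   0.063] [-0.3   0.25 -0.01  1.31  0.    2.98]
-1 [ 0.451 -0.092  0.063] [-0.35 -0.09 -0.37  1.29  0.    2.93]
-1 [ 0.457 -0.093  0.25 ] [-0.35 -0.1  -0.01  1.66  0.    2.94]
-1 [0.508 0.352 0.25 ] [ 0.5   0.31  0.43  1.69  0.   -2.5 ]
-1 [0.508 0.352 0.045] [ 0.5   0.33  0.04  1.29  0.   -2.5 ]
-1 [ 0.518 -0.104  0.28 ] [-0.32  0.08  0.23  1.72  0.    2.96]
-1 [ 0.518 -0.104  0.063] [-0.32  0.09 -0.2   1.29  0.    2.96]
```

```bash
python3 - <<'E'
from h import *
o=ori(1)
goto([*OLD,.19],o); print(state()['time'],state()['tool_pos'])
print(servo_line([*OLD,.063],vel=.12,threshold=15))
print(command_gripper(.04,45)); s=state(); print(s['time'],s['opening'],s['tool_pos'],s['wrist_force'])
z0=s['tool_pos'][2]
print(servo_line([*OLD,.071],vel=.05)); s=state(); print(s['opening'],s['wrist_force'],s['time'])
c=cam('side');save('side1.png',c['img'])
E
```

```text
1.9167 [ 0.58303632 -0.11044561  0.19009074]
False
False
3.5083 0.05532772103883404 [ 0.58414097 -0.11018501  0.0643436 ] [ 0.05870017 -1.66822066  5.20735947]
False
0.05503767254355047 [ 0.27985074 -0.21731267 -2.71616827] 3.8167
```

View pics/side1.png

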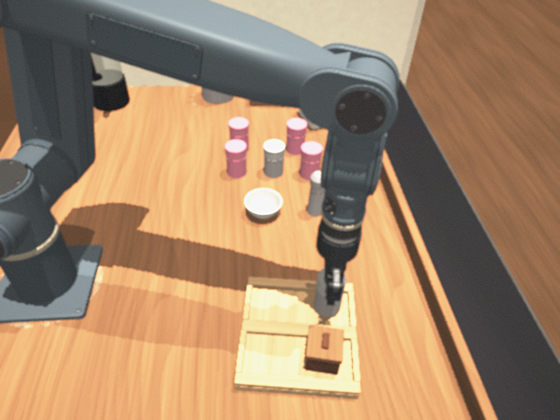

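The side view shows the tin in the gripper at (328,295). The opening reads 55 mm and the wrist carries about 2.7 N, so it is held and lifted. I'll move it forward along the lane and feel for the lip.

```bash
python3 - <<'E'
from h import *
y=.057
print(servo_line([*rk(-.055,y),.071],vel=.08)); hold(.2); s=state(); print(tor(s['tool_pos']),s['wrist_force'],s['time'],s['opening'])
r=servo_line([*rk(-.082,y),.071],vel=.025,threshold=5); hold(.1); s=state(); print(r,tor(s['tool_pos']),s['tool_pos'],s['wrist_force'],s['time'])
E
```

```text
False
[-0.05475731  0.05700597] [ 0.31557548 -0.06313127 -2.51365106] 5.625 0.05508328614994478
True [-0.07135365  0.05706288] [ 0.45558238 -0.09296195  0.07069928] [ 3.83854196 -0.58000999  0.25894947] 6.4667
```

Lip contact came at x' = −71.4 mm, against −72 expected, so the rack frame is good. I'll back off slightly and set the tin down.

```bash
python3 - <<'E'
from h import *
y=.057
servo_line([*rk(-.0695,y),.071],vel=.02); hold(.2); s=state(); print(tor(s['tool_pos']),s['wrist_force'])
r=servo_line([*rk(-.0695,y),.060],vel=.02,threshold=4); hold(.2); s=state(); print(r,tor(s['tool_pos']),s['tool_pos'],s['wrist_force'],s['time'])
E
```

```text
[-0.07029608  0.0571453 ] [-0.05753414  0.68458808 -2.55282489]
True [-0.06943807  0.05698067] [ 0.45746787 -0.09330995  0.06428276] [-0.52760543 -0.01575086  6.38227142] 7.6167
```

```bash
python3 - <<'E'
from h import *
command_gripper(.085); s=state(); p=s['tool_pos']; print(s['wrist_force'],s['time'])
servo_line([p[0],p[1],.20],vel=.15)
goto([*NEW,.22],ori(1)); print(state()['time'])
c=cam('top');save('top2.png',c['img'])
t=c;P=cloud(t)
for u0,u1,v0,v1,z in((370,450,140,270,.108),):
    m=np.zeros(P.shape[:2],np.uint8); m[v0:v1,u0:u1]=(abs(P[v0:v1,u0:u1,2]-z)<.007)
    n,l,st,ce=cv2.connectedComponentsWithStats(m)
    for i in range(1,n):
        if st[i,4]>100: g=onz(t,[ce[i]],z)[0]; print(ce[i],st[i,4],g,tor(g))
E
```

```text
[-1.05901527 -1.07596388  0.63446991] 8.025
10.7333
[417.973462   228.97104946] 829 [ 0.45767088 -0.0902758   0.108     ] [-0.06965932  0.06001355]
```

View pics/top2.png

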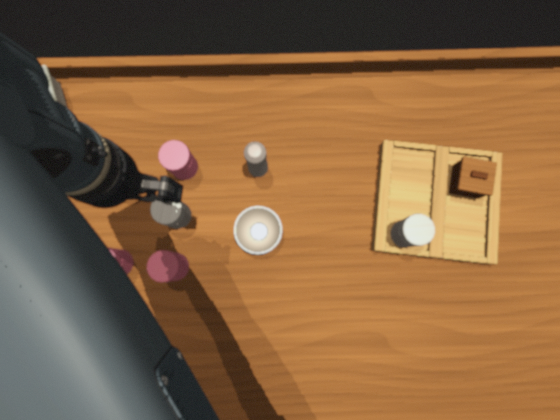

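The top view shows the old tin upright at the front lip (lid at (418,229), x' = −69.7 mm). The gripper is above the grey new tin at about (168,210). I'll grasp it.

```bash
python3 - <<'E'
from h import *
print(servo_line([*NEW,.045],vel=.12,threshold=15))
command_gripper(.04,45); s=state(); print(s['time'],s['opening'],s['tool_pos'],s['wrist_force'])
print(servo_line([*NEW,.22],vel=.15)); s=state(); print(s['opening'],s['wrist_force'],s['time'])
goto([*rk(-.005,.056),.24],ori(1)); hold(.2); s=state(); print(s['time'],s['tool_pos'],tor(s['tool_pos']),s['wrist_force'],s['opening'])
c=cam('side');save('side3.png',c['img'])
E
```

```text
False
12.775 0.05531739359767854 [0.5082105  0.35246649 0.04589237] [-0.66594879 -1.27089627  3.36144167]
False
0.05508356552014211 [-0.86766982 -0.0803572  -4.278     ] 14.0917
15.9667 [ 0.52140816 -0.10234689  0.23991311] [-0.00486235  0.05693044] [ 0.17172377  0.61637768 -2.57607668] 0.05508567950813664
```

View pics/side3.png

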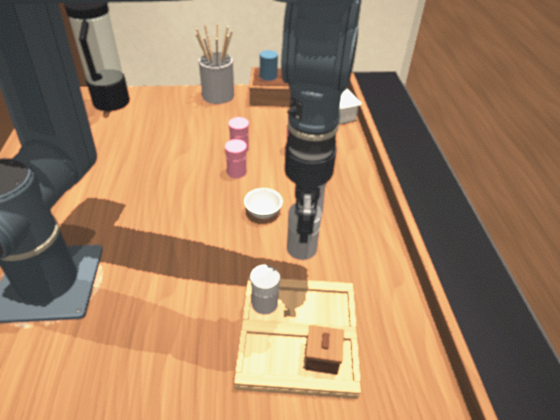

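The side view shows the new tin held upright at (303,232), over the lane behind the old tin at (265,290). I'll lower it.

```bash
python3 - <<'E'
from h import *
xy=rk(-.005,.056)
print(servo_line([*xy,.076],vel=.12,threshold=15)); hold(.2)
r=servo_line([*xy,.059],vel=.02,threshold=4); hold(.2); s=state(); print(r,tor(s['tool_pos']),s['tool_pos'],s['wrist_force'],s['time'])
if r and s['tool_pos'][2]<.070:
    command_gripper(.085); p=state()['tool_pos']
    servo_line([p[0],p[1],.21],vel=.15)
    set_joints([-1.231,0.048,0.099,1.622,0,1.443])
    hold(.2); print(state()['time'],state()['wrist_force'])
    t=cam('top');save('top4.png',t['img']);c=cam('side');save('side4.png',c['img'])
    P=cloud(t); 
    m=np.zeros(P.shape[:2],np.uint8); m[140:270,370:450]=(abs(P[140:270,370:450,2]-.108)<.007)
    n,l,st,ce=cv2.connectedComponentsWithStats(m)
    for i in range(1,n):
        if st[i,4]>100: g=onz(t,[ce[i]],.108)[0]; print(ce[i],st[i,4],tor(g),np.median(P[l==i][:,2]))
E
```

```text
False
True [-0.00520845  0.0559923 ] [ 0.52093486 -0.10322774  0.06380679] [ 0.21897733 -0.35956079  4.61568536] 18.55
21.9917 [-0.16102531  0.1535866   0.12133522]
[421.29419036 193.14833127] 809 [-0.00581205  0.05860448] 0.10811475994933994
[417.95547533 229.00120337] 831 [-0.06971544  0.06004098] 0.10820629154845673
```

```bash
ls pics
```

```text
crop1.png
crop2.png
rackm.png
side0.png
side1.png
side3.png
side4.png
top0.png
top2.png
top4.png
```

View pics/top4.png

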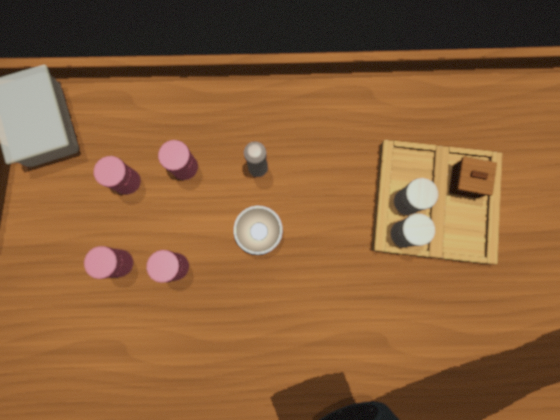

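View pics/side4.png

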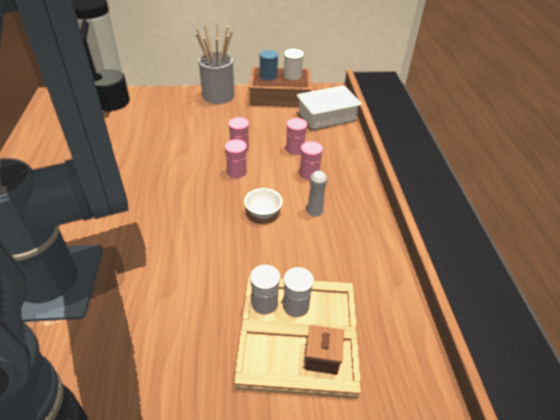

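Both views show the two steel tins upright in the +y lane. In the top view, the old one is at the lip (418,229) and the new one behind it (421,193). The box, shaker, bowl and pink tins sit where they were at the start.

```bash
python3 -c "
from h import *
job_done(); print(state()['time'])"
```

```text
the job is handed in; nothing more can be done
the job is handed in; nothing more can be done
```

The job is handed in: both steel tins stand upright on the +y lane floor, the older one at the front lip and the new one behind it. The last clock reading was about 22 s of the 56 s allowed, just before handing in.

- **Old tin:** I gripped and lifted it 8 mm, then moved it forward until it touched the lip at rack x = −71.4 mm (−72 expected). I backed off and lowered it until contact, then released. The last picture puts it at x = −69.7 mm, about 2 mm short of touching the lip.
- **New tin:** I picked the steel tin from among the four pink ones and lowered it until contact before releasing. It measures x = −5.8 mm, which leaves a gap of about 8 mm between the tins.
- **Final checks:** Both lids read 108 mm high, as they should for tins standing on the lane floor. By eye, the box, shaker, bowl and pink tins sit where they were. The arm is back at its start pose, clear of everything.
- **Small disagreement:** The camera puts the tins 3 mm (old) and 2.6 mm (new) further to +y than the arm does. The tins have 14 mm of room each side, so this does not matter.

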